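# Shut the row of ink vials

### The arm

A 7-joint arm with a two-finger parallel gripper is mounted at the origin on the work surface. World frame = base frame: x ahead of the robot, y to its left, z up, the work surface at z = 0. Lengths are in m, angles in rad, forces in N, time in s.
With the tool pointing down it reaches from about 0.4 to 0.875 m from the base axis. Payload 19.3 kg.
Tool frame: the origin (TCP) lies where the fingers leave the gripper's body, on its centre line; the fingertips stand bot.tip_reach ahead of it and the grasp point (between the pads) lies 54 mm ahead of it (bot.tip_reach is the distance from the TCP to the fingertips, in m); z points along the fingers, y is the line along which they close (so a half turn about z gives the same grasp; the last joint's range is limited). The gripper opens to 85 mm and grips with 20 to 120 N. Pads are 22 mm wide; open, the fingers measure 114 mm over their backs; the gripper's body (76 mm by 85 mm) begins 54 mm behind the grasp point. The pads swing forward as they close: fully open they stand 13 mm farther back than shut.
Start: joints at [-1.331, 0.521, -0.036, 1.599, 0.021, 1.021, -0.113], TCP at [0.191, 0.595, 0.304] pointing down, gripper open.
Joint ranges: [-2.91, 2.91], [-0.3, 2.13], [-1.5, 1.42], [0.17, 2.43], [-1.26, 4.41], [0.16, 1.93], [-2.52, 2.52]. Speed limits (rad/s): [1.89, 1.89, 2.39, 2.39, 3.01, 3.01, 3.01].

### API

Orientations are given as [roll, pitch, yaw] about the fixed x, y, z axes, in that order (R = Rz(yaw) Ry(pitch) Rx(roll)).
In Python, from workcell import bot gives the robot as it stands. The module is installed in compiled form; this text tells all that it offers.
- The arm moves only by the shell command python3 -m jog 'ROWS' [FORCE]. ROWS is JSON, a list that holds one entry, the list of rows, each a list of 7 numbers: the shift along the tool's x, y, z in mm, then the turn, a rotation vector about the tool's x, y, z in rad, then the opening, from 0 (shut) to 1 (fully open). In form: [[[tx, ty, tz, wx, wy, wz, fingers], ...]]. A call has 1 to 5 rows; each row shifts and turns the commanded pose from where the row before left it, along the tool's axes as they then stand; what a row does not reach is not made up. A row lasts 1/10 s, in which the tool goes at most 50 mm and 8.59 degrees, less where a joint would pass 70% of its speed; a pose out of reach is approached as far as the arm can. A call is refused whole if a number of a shift passes 50 or a number of a turn 0.15, either way. A call with a gripper value outside its range is refused whole. The fingers move at their own pace and stop on an object; FORCE is the grip in N (left out, the last holds). Time passes only in rows, so rows that do not move let the fingers close. It gives the time, the measured TCP pose, the force, the opening and the grip force at its end, in the units of the state.
- bot.observe(): the state, without advancing time (a new reading comes with each control period).
- bot.grab_frame(name): name is "scene" or "top" or "wrist"; returns a dict with "img" (400x640x3 uint8, red, green, blue), "intrinsics" (3x3 intrinsics, pixels), "k1" (the pictures are not rectified: a ray, as slopes to the right and down, at radius r is drawn at 1 + k1 r^2 times it, then the intrinsics apply), "R" (3x3) and "t" (3): a world point X has camera coordinates R X + t; the wrist camera has in their place "tool_from_camera" (4x4, takes a point from camera to tool coordinates, whose origin is the TCP and whose axes are the flange's). Camera axes: x right, y down, z forward; pixel columns grow to the right and rows downward; lengths in m; the calibration is good to about 2 mm. A picture is of the moment at which its call begins: read the wrist's pose just before it. There is no depth.
- bot.job_done(): hands the job in; it is judged then, once.
Trained networks look in a picture, given as the dict that the camera call returned (one of the last four; its "shot" number tells which), for a name from the list of things; names that differ only in an ending like _2 or _b are one class to them, and where a whole thing is asked for, a point or a joint stands for the part that bears it (a point fixed in the world has none). Each returns a list of dicts, best first, with "conf" (0 to 1); they miss things now and then, are a little off and sometimes report something else, mostly with a low value. They report only what shows in the picture. A call takes as long as a camera call. They do not tell look-alikes from the thing itself.
- bot.trace(query, picture): "region" (400x640 bool, what is visible of it).
- bot.spot_point(query, picture): "xyz" ([x, y, z] in m, in world coordinates, good to about 4 mm: a listed point, or the origin of a listed thing).
The state is a dict: "clock": time; "qpos": joint angles; "qd": joint speeds; "joint_efforts": joint torques, N m; "position": TCP position; "tool_rot": TCP orientation; "force": force on the tool from outside, world axes, zero at the start; "moment": the same for the moment, N m; "grip_width": finger opening in m; "finger_force": force on a finger pad.
Only numpy, scipy, OpenCV 4.12 (cv2) and the standard library are available. Lean on these libraries where they do the work, as an engineer would, in place of code of your own. Each camera call takes 0.05 s, during which the arm holds its last target. There are 200 camera calls.

### The job

The five ink vials in the wooden rack have been left open, their flip caps all hinged on the side towards the same end of the row. Start at that end and run the fingertips lightly along the row to the other end, so that every cap is folded over and pressed fully shut. Do not lift any vial or shove the rack, and leave everything else on the table where it is.

Things in the scene. Friction and masses are not known exactly. Their poses are not given: they have to be found in the camera images.
- rack: the wooden vial rack, a loose block 66 x 290 x 44 mm (x, y, z) of about 0.6 kg with five round pockets in one row along its y axis, 58 mm apart; origin: centre of its underside. Its +y end is the hinge end: vial1 stands there, then vial2 and so on to vial5 at the -y end
- vial1: vial 1 of the row, counted from the hinge end: grey plastic, 40 mm in diameter, 60 mm high, loose in its pocket, its underside 12 mm above the table. Origin: centre of its underside, z up. Its flip cap is hinged at the mouth, 21 mm from the axis on the vial's +y side (which faces the rack's hinge end within about 9 degrees); shut, the cap's top lies 64 mm above the origin
- vial2: vial 2 of the row, counted from the hinge end: grey plastic, 40 mm in diameter, 60 mm high, loose in its pocket, its underside 12 mm above the table. Origin: centre of its underside, z up. Its flip cap is hinged at the mouth, 21 mm from the axis on the vial's +y side (which faces the rack's hinge end within about 9 degrees); shut, the cap's top lies 64 mm above the origin
- vial3: vial 3 of the row, counted from the hinge end: grey plastic, 40 mm in diameter, 60 mm high, loose in its pocket, its underside 12 mm above the table. Origin: centre of its underside, z up. Its flip cap is hinged at the mouth, 21 mm from the axis on the vial's +y side (which faces the rack's hinge end within about 9 degrees); shut, the cap's top lies 64 mm above the origin
- vial4: vial 4 of the row, counted from the hinge end: grey plastic, 40 mm in diameter, 60 mm high, loose in its pocket, its underside 12 mm above the table. Origin: centre of its underside, z up. Its flip cap is hinged at the mouth, 21 mm from the axis on the vial's +y side (which faces the rack's hinge end within about 9 degrees); shut, the cap's top lies 64 mm above the origin
- vial5: vial 5 of the row, counted from the hinge end: grey plastic, 40 mm in diameter, 60 mm high, loose in its pocket, its underside 12 mm above the table. Origin: centre of its underside, z up. Its flip cap is hinged at the mouth, 21 mm from the axis on the vial's +y side (which faces the rack's hinge end within about 9 degrees); shut, the cap's top lies 64 mm above the origin
- cap1 (a joint): angle (rad) of the cap of vial 1, a white disc 42 mm across, 4 mm thick, with a 5 mm thumb tab: 0 is shut flat over the mouth (a hard stop), 1.57 stands upright over its hinge, 1.9 (stop) leans back towards the hinge end. The stiff hinge (0.005 N m) keeps it where it is left; it binds if pushed sideways less than 5 mm above the shut height. At the start 0.6 to 1.7
- cap2 (a joint): angle (rad) of the cap of vial 2, a white disc 42 mm across, 4 mm thick, with a 5 mm thumb tab: 0 is shut flat over the mouth (a hard stop), 1.57 stands upright over its hinge, 1.9 (stop) leans back towards the hinge end. The stiff hinge (0.005 N m) keeps it where it is left; it binds if pushed sideways less than 5 mm above the shut height. At the start 0.6 to 1.7
- cap3 (a joint): angle (rad) of the cap of vial 3, a white disc 42 mm across, 4 mm thick, with a 5 mm thumb tab: 0 is shut flat over the mouth (a hard stop), 1.57 stands upright over its hinge, 1.9 (stop) leans back towards the hinge end. The stiff hinge (0.005 N m) keeps it where it is left; it binds if pushed sideways less than 5 mm above the shut height. At the start 0.6 to 1.7
- cap4 (a joint): angle (rad) of the cap of vial 4, a white disc 42 mm across, 4 mm thick, with a 5 mm thumb tab: 0 is shut flat over the mouth (a hard stop), 1.57 stands upright over its hinge, 1.9 (stop) leans back towards the hinge end. The stiff hinge (0.005 N m) keeps it where it is left; it binds if pushed sideways less than 5 mm above the shut height. At the start 0.6 to 1.7
- cap5 (a joint): angle (rad) of the cap of vial 5, a white disc 42 mm across, 4 mm thick, with a 5 mm thumb tab: 0 is shut flat over the mouth (a hard stop), 1.57 stands upright over its hinge, 1.9 (stop) leans back towards the hinge end. The stiff hinge (0.005 N m) keeps it where it is left; it binds if pushed sideways less than 5 mm above the shut height. At the start 0.6 to 1.7
- pot: a small gouache pot, 45 mm in diameter and 54 mm high, white screw cap, standing close behind the rack (the side away from the robot); origin: centre of its underside. Leave alone
- inkbottle: a dark ink bottle with a white cap, 52 mm in diameter, 98 mm high, standing behind the rack; origin: centre of its underside. Leave alone
- pen: a felt pen lying in front of the rack, roughly parallel to it, 138 mm long (its y axis), 14 mm high; origin: under its middle. Leave alone
- bowl: a white ceramic bowl, 130 mm across, 45 mm high; origin: centre of its underside. Leave alone
- jar: a jar with a green lid, 72 mm in diameter, 95 mm high; origin: centre of its underside. Leave alone
- jarlid: a loose dark metal jar lid, 68 mm across, 10 mm high, lying on the table; origin: centre of its underside. Leave alone
- mug: a black mug, 84 mm in diameter, 88 mm high; origin: centre of its underside. Leave alone
There are look-alikes about, which are no part of the job. Leave any pink or red look-alike of the vial3 alone.

How it is judged:
On the way, in this order (a step that is already met when the one before it is completed fails the run):
1. the fingertips touch the first vial's cap, at the hinge end (contact force between the fingers and vial1 above 0.1 N), for 0.04 s.
2. the fingertips then touch the middle vial's cap (contact force between the fingers and vial3 above 0.1 N), for 0.04 s.
3. the fingertips then touch the last vial's cap (contact force between the fingers and vial5 above 0.1 N), for 0.04 s.
At the end, for the whole second after the job is handed in: All five caps are shut (within 0.07 rad), every vial still stands down in its own pocket (within 6 mm along the rack, 5 mm in height, 0.12 rad upright), and the rack stands flat, at rest, within 25 mm of where it was (value of joint each of cap1, cap2, cap3, cap4, cap5 below 0.07 rad and horizontal distance between each of vial1, vial5 and rack below 0.122 m and horizontal distance between each of vial2, vial4 and rack below 0.064 m and horizontal distance between vial3 and rack below 0.006 m and z of each of vial1, vial2, vial3, vial4, vial5 in the frame of rack below 0.017 m and angle between each of vial1, vial2, vial3, vial4, vial5's own z axis and vertical below 0.12 rad and distance of rack from where it was at the start of the episode below 0.025 m and angle between rack's own z axis and vertical below 0.05 rad and linear speed of rack below 0.02 m/s); the robot touches nothing.
It fails at once if a vial is lifted more than 10 mm in its pocket (z of any of vial1, vial2, vial3, vial4, vial5 in the frame of rack above 0.022 m).
It fails at once if the rack is shoved more than 30 mm, lifted or tipped (distance of rack from where it was at the start of the episode above 0.03 m or height (world z) of rack above 0.012 m or angle between rack's own z axis and vertical above 0.2 rad).
It fails at once if a vial is pressed harder than 40 N (contact force between the fingers and vial1 above 40 N or contact force between the fingers and vial2 above 40 N or contact force between the fingers and vial3 above 40 N or contact force between the fingers and vial4 above 40 N or contact force between the fingers and vial5 above 40 N).
It fails at once if a bystander is moved more than 15 mm (distance of any of pot, inkbottle, pen, bowl, jar, jarlid, mug from where it was at the start of the episode above 0.015 m).
It also fails if it takes over 56 s, if anything falls off the work surface, if the arm or the gripper's body presses on something with over 40 N, if the wrist force passes 120 N, or if a joint passes its speed limit or range.

## Working session

There is one attempt and no reset: what is moved stays moved. The work goes in short steps, Python scripts to look and compute and a shell command to move; the robot and the scene stay as the last step left them, time stands still between calls to the robot, and variables do not carry over. Pictures are saved under pics/ and viewed, at most 10 in all, crops included, and the job is handed in when it is done.

```bash
mkdir -p pics; python3 - <<'E'
from workcell import bot
import cv2
s=bot.observe(); print(s['clock'],s['position'],s['tool_rot'],bot.tip_reach,s['force'],s['grip_width'])
for n in('top','scene'):
    f=bot.grab_frame(n); cv2.imwrite(f'pics/{n}0.png',f['img'][:,:,::-1])
    for q in ['rack','vial1','vial2','vial3','vial4','vial5','pot','inkbottle','pen']:
        print(n,q,[(r['xyz'].round(3).tolist() if hasattr(r['xyz'],'round') else r['xyz'],round(r['conf'],2)) for r in bot.spot_point(q,f)][:7])
E
```

```text
0.0 [0.19052754 0.59498061 0.30333338] [-3.14044956e+00  7.68243083e-05  2.83171220e+00] 0.0726 [ 0.23918967 -0.49698349 -1.00583651] 0.08515987847515037
top rack [([0.5069, 0.001, 0.0015], 0.87), ([0.5016, 0.0026, 0.0102], 0.33)]
top vial1 [([0.667, 0.0087, 0.0015], 0.86), ([0.5133, 0.0629, 0.0162], 0.79), ([0.34, 0.0869, 0.0063], 0.79), ([0.4919, -0.056, 0.0099], 0.72), ([0.3548, 0.0099, -0.0032], 0.68), ([0.5256, 0.1183, 0.0124], 0.54), ([0.5038, 0.0019, 0.0122], 0.49)]
top vial2 [([0.667, 0.0087, 0.0015], 0.86), ([0.5133, 0.0629, 0.0162], 0.79), ([0.34, 0.0869, 0.0063], 0.79), ([0.4919, -0.056, 0.0099], 0.72), ([0.3548, 0.0099, -0.0032], 0.68), ([0.5256, 0.1183, 0.0124], 0.54), ([0.5038, 0.0019, 0.0122], 0.49)]
top vial3 [([0.667, 0.0087, 0.0015], 0.86), ([0.5133, 0.0629, 0.0162], 0.79), ([0.34, 0.0869, 0.0063], 0.79), ([0.4919, -0.056, 0.0099], 0.72), ([0.3548, 0.0099, -0.0032], 0.68), ([0.5256, 0.1183, 0.0124], 0.54), ([0.5038, 0.0019, 0.0122], 0.49)]
top vial4 [([0.667, 0.0087, 0.0015], 0.86), ([0.5133, 0.0629, 0.0162], 0.79), ([0.34, 0.0869, 0.0063], 0.79), ([0.4919, -0.056, 
[... 1262 characters left out ...]
[0.5167, 0.057, 0.0151], 0.5)]
scene vial4 [([0.3534, 0.0107, 0.0], 0.81), ([0.4855, -0.1169, 0.0111], 0.78), ([0.387, 0.2947, 0.0025], 0.75), ([0.4964, -0.0554, 0.0157], 0.64), ([0.3402, 0.0862, -0.0009], 0.64), ([0.5097, 0.0036, 0.0092], 0.57), ([0.5167, 0.057, 0.0151], 0.5)]
scene vial5 [([0.3534, 0.0107, 0.0], 0.81), ([0.4855, -0.1169, 0.0111], 0.78), ([0.387, 0.2947, 0.0025], 0.75), ([0.4964, -0.0554, 0.0157], 0.64), ([0.3402, 0.0862, -0.0009], 0.64), ([0.5097, 0.0036, 0.0092], 0.57), ([0.5167, 0.057, 0.0151], 0.5)]
scene pot [([0.595, 0.0705, -0.001], 0.77)]
scene inkbottle [([0.583, -0.0796, -0.0029], 0.79)]
scene pen [([0.517, 0.0551, 0.0147], 0.54), ([0.4425, 0.0346, 0.0005], 0.37)]
```

View pics/top0.png

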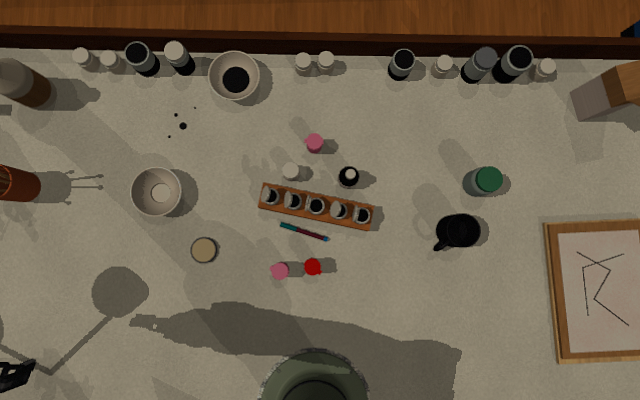

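View pics/scene0.png

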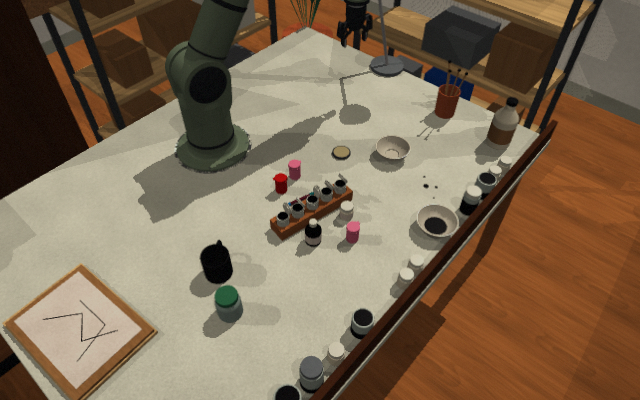

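The top picture shows the rack from (271,195), the hinge end, to (362,215), with five grey vials in it. The look-alikes are pink at (315,143), pink at (280,271) and red at (313,267). None of them is in the rack, so the five vials in the rack are the ones meant. I'll confirm with one crop.

```bash
python3 - <<'E'
import cv2,numpy as np
a=cv2.imread('pics/top0.png')[125:285,250:390]; b=cv2.imread('pics/scene0.png')[165:250,255:375]
a=cv2.resize(a,None,fx=3.6,fy=3.6,interpolation=2)[:, :]; b=cv2.resize(b,(290,206),interpolation=2)
c=np.zeros((576,504+290,3),np.uint8); c[:,:504]=a; c[:206,504:]=b
cv2.imwrite('pics/crop0.png',c)
p=np.array([[.5256,.1183],[.515,.060],[.5067,.0028],[.494,-.056],[.4855,-.1169]])
k=(2-np.arange(5))*.058
f=[np.polyfit(k,p[:,i],1) for i in(0,1)]; print(f)
E
```

```text
[array([0.17448276, 0.50536   ]), array([1.01103448, 0.00164   ])]
```

View pics/crop0.png

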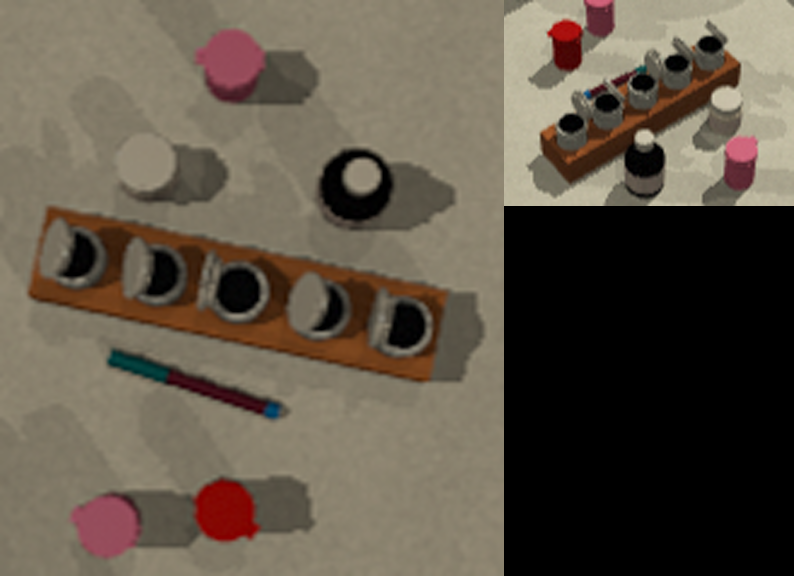

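The crop confirms five grey vials with white-grey caps hinged on the left (+y) side. Vial1 is at (271,195) and vial5 at (362,215) in the top picture. I'm shutting the fingers and moving to hover beyond the hinge end.

```bash
python3 -m jog '[[[0,0,0,0,0,-0.139,0],[-29,-24,0,0,0,0,0],[-29,-24,0,0,0,0,0],[-29,-24,0,0,0,0,0],[-29,-24,0,0,0,0,0]]]' 20
python3 -m jog '[[[-29,-24,0,0,0,0,0],[-29,-24,0,0,0,0,0],[-29,-24,0,0,0,0,0],[-29,-24,0,0,0,0,0],[-29,-24,0,0,0,0,0]]]'
python3 -m jog '[[[-29,-24,0,0,0,0,0],[-29,-24,0,0,0,0,0],[-29,-24,0,0,0,0,0],[-29,-24,0,0,0,0,0],[0,0,0,0,0,0,0]]]'
cat > h.py <<'E'
from workcell import bot
import numpy as np
from scipy.spatial.transform import Rotation as Ro
d=np.array([.170,.985,0]);d/=np.linalg.norm(d);n=np.array([d[1],-d[0],0]);C=np.array([.5054,.0016,0])
def st():
    s=bot.observe();p=s['position'];R=Ro.from_euler('xyz',s['tool_rot']).as_matrix()
    tip=p+R[:,2]*bot.tip_reach
    print('t%.2f'%s['clock'],'tip',tip.round(4),'along %.4f off %.4f'%((tip-C)@d,(tip-C)@n),'rpy',np.round(s['tool_rot'],3),'F',s['force'].round(2),'reach',bot.tip_reach,s['grip_width'])
E
python3 -c "from h import *;st()"
```

```text
clock: 1.5
position: [0.2894, 0.4797, 0.304]
tool_rot: [3.141, 0.0, 2.971]
force: [1.6, 0.8, 0.3]
grip_width: 0.0126
finger_force: 0.0
clock: 2.0
position: [0.4119, 0.3367, 0.3041]
tool_rot: [3.141, 0.0, 2.971]
force: [0.4, 1.2, -0.9]
grip_width: 0.0002
finger_force: 0.0
clock: 2.5
position: [0.5118, 0.2192, 0.3039]
tool_rot: [-3.14, 0.002, 2.965]
force: [-0.1, 0.5, -0.2]
grip_width: 0.0002
finger_force: 0.0
t2.50 tip [0.5119 0.2191 0.2313] along 0.2155 off -0.0306 rpy [-3.140e+00  2.000e-03  2.965e+00] F [-0.11  0.54 -0.24] reach 0.0726 0.00019510597836708057
```

```bash
python3 -m jog '[[[-31,-30,0,0,0,0,0],[0,0,0,0,0,0,0],[0,0,0,0,0,0,0]]]'
python3 - <<'E'
from h import *
import cv2
st()
for i,n in enumerate(('wrist','top','scene','top','scene')):
    f=bot.grab_frame(n)
    if i==0: cv2.imwrite('pics/w1.png',f['img'][:,:,::-1])
    for q in('rack','vial1'):
        for r in bot.spot_point(q,f):
            x=np.array(r['xyz'])-C
            if abs(x@n_ if 0 else x@np.array([d[1],-d[0],0]))<.03 and abs(x@d)<.2: print(n,q,'along %.4f off %.4f z %.4f'%(x@d,x@np.array([d[1],-d[0],0]),x[2]),round(r['conf'],2))
E
```

```text
clock: 2.8
position: [0.5347, 0.1883, 0.3038]
tool_rot: [-3.141, -0.0, 2.969]
force: [-0.9, 0.4, 0.2]
grip_width: 0.0001
finger_force: 0.0
t2.80 tip [0.5347 0.1883 0.2312] along 0.1890 off -0.0029 rpy [-3.141 -0.     2.969] F [-0.87  0.42  0.17] reach 0.0726 0.0001483640875943983
wrist rack along 0.0009 off 0.0022 z 0.0032 0.56
wrist vial1 along -0.0591 off -0.0004 z 0.0147 0.79
wrist vial1 along 0.1207 off 0.0011 z 0.0114 0.76
wrist vial1 along 0.0615 off -0.0048 z 0.0115 0.71
wrist vial1 along 0.0004 off -0.0014 z 0.0166 0.7
wrist vial1 along -0.1159 off -0.0015 z 0.0115 0.58
top rack along 0.0016 off 0.0040 z 0.0021 0.75
top vial1 along -0.0545 off -0.0026 z 0.0117 0.59
top vial1 along -0.1117 off -0.0030 z 0.0102 0.54
top vial1 along 0.0011 off -0.0033 z 0.0091 0.53
top vial1 along 0.1160 off -0.0002 z 0.0122 0.51
scene rack along 0.0004 off -0.0020 z -0.0002 0.84
scene vial1 along 0.1144 off 0.0035 z 0.0130 0.74
scene vial1 along -0.1179 off -0.0018 z 0.0101 0.74
scene vial1 along 0.0575 off 0.0026 z 0.0147 0.71
scene vial1 along -0.0596 off -0.0008 z 0.0155 0.7
top rack along 0.0005 off 0.0024 z -0.0015 0.85
top rack along -0.1121 off -0.0022 z 0.0088 0.54
top vial1 along -0.1128 off -0.0033 z 0.0093 0.83
top vial1 along 0.1159 off 0.0001 z 0.0140 0.77
top vial1 along 0.0021 off -0.0056 z 0.0131 0.69
top vial1 along -0.0598 off -0.0012 z 0.0114 0.62
top vial1 along 0.0628 off 0.0008 z 0.0186 0.61
scene rack along -0.0015 off -0.0052 z 0.0002 0.7
scene vial1 along 0.0572 off -0.0020 z 0.0149 0.73
scene vial1 along -0.0581 off -0.0017 z 0.0157 0.7
scene vial1 along 0.1120 off 0.0010 z 0.0135 0.65
scene vial1 along 0.0044 off 0.0028 z 0.0113 0.63
scene vial1 along -0.1193 off -0.0011 z 0.0122 0.59
```

View pics/w1.png

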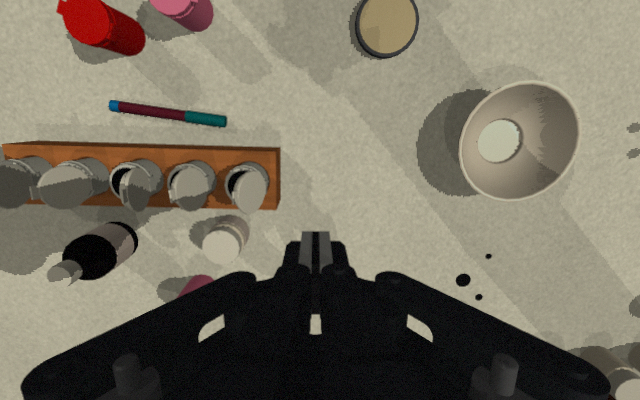

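The wrist picture shows the row from vial1 at (245,185) to the left edge, with the shut fingertips at (316,240) and free space below them. The measurements agree with my row frame to about 2 mm. I'm lowering beyond the end now, then sweeping cap 1.

```bash
python3 -m jog '[[[-3,0,35,0,0,0,0],[0,0,35,0,0,0,0],[0,0,35,0,0,0,0],[0,0,33,0,0,0,0],[0,0,0,0,0,0,0]]]'
python3 -c "from h import *;st()"
python3 -m jog '[[[0,-9,0,0,0,0,0],[0,-9,0,0,0,0,0],[0,-9,0,0,0,0,0],[0,-9,0,0,0,0,0],[0,-8,2,0,0,0,0]]]'
python3 -m jog '[[[0,-8,2,0,0,0,0],[0,-8,2,0,0,0,0],[0,-8,2,0,0,0,0],[0,-8,1,0,0,0,0],[0,0,0,0,0,0,0]]]'
python3 -c "from h import *;st()"
```

```text
clock: 4.05
position: [0.5358, 0.1877, 0.1625]
tool_rot: [-3.138, -0.005, 2.971]
force: [-0.1, 0.2, 1.2]
grip_width: -0.0002
finger_force: 0.0
t4.05 tip [0.5354 0.1876 0.0899] along 0.1883 off -0.0021 rpy [-3.138 -0.005  2.971] F [-0.14  0.16  1.19] reach 0.0726 -0.00019470043895456022
clock: 4.55
position: [0.5302, 0.144, 0.1647]
tool_rot: [3.141, 0.001, 2.97]
force: [-0.5, -0.2, -0.5]
grip_width: 0.0001
finger_force: 0.0
clock: 5.05
position: [0.5243, 0.1121, 0.1567]
tool_rot: [-3.141, -0.0, 2.969]
force: [1.0, 0.8, -0.4]
grip_width: 0.0005
finger_force: 0.0
t5.05 tip [0.5243 0.1121 0.0841] along 0.1121 off -0.0002 rpy [-3.141 -0.     2.969] F [ 0.99  0.79 -0.39] reach 0.0726 0.0004609909409719281
```

```bash
python3 -m jog '[[[0,-1,3,0,0,0,0],[0,-1,3,0,0,0,0],[0,0,0,0,0,0,0]]]'
python3 -m jog '[[[0,0,1,0,0,0,0],[0,0,0,0,0,0,0]]]'
python3 -m jog '[[[0,0,1,0,0,0,0],[0,0,0,0,0,0,0]]]'
python3 -c "from h import *;st()"
```

```text
clock: 5.35
position: [0.524, 0.1116, 0.1504]
tool_rot: [-3.141, -0.001, 2.971]
force: [0.0, 0.4, -0.3]
grip_width: -0.0
finger_force: 0.0
clock: 5.55
position: [0.5242, 0.1117, 0.1498]
tool_rot: [-3.142, -0.0, 2.971]
force: [-0.6, -0.5, 0.4]
grip_width: -0.0001
finger_force: 0.0
clock: 5.75
position: [0.5242, 0.1115, 0.1488]
tool_rot: [-3.142, -0.0, 2.971]
force: [0.3, -0.1, -0.3]
grip_width: -0.0
finger_force: 0.0
t5.75 tip [0.5242 0.1115 0.0762] along 0.1115 off -0.0002 rpy [-3.142 -0.     2.971] F [ 0.27 -0.1  -0.29] reach 0.0726 -1.2495798763923366e-05
```

```bash
python3 -m jog '[[[0,0,1,0,0,0,0],[0,0,0,0,0,0,0]]]'|grep -E 'pos|^force'
python3 -m jog '[[[0,0,1,0,0,0,0],[0,0,0,0,0,0,0]]]'|grep -E 'pos|^force'
```

```text
position: [0.5244, 0.1115, 0.1485]
force: [-4.1, -0.3, 12.4]
position: [0.5245, 0.1115, 0.1481]
force: [-6.4, -2.1, 28.3]
```

```bash
python3 - <<'E'
from workcell import bot
import cv2
f=bot.grab_frame('scene')['img'][150:250,240:380,::-1]
g=bot.grab_frame('wrist')['img'][100:300,0:420,::-1]
cv2.imwrite('pics/s2.png',cv2.vconcat([cv2.resize(f,(420,300),interpolation=2),g.copy()]))
E
```

```text
(no output)
```

View pics/s2.png

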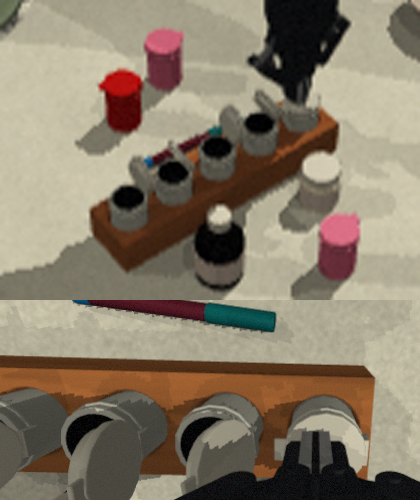

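Cap 1 is shut: hard contact came at tip z 0.076, which is the shut height, and both views agree. Next is vial 2.

```bash
python3 -m jog '[[[0,0,-7,0,0,0,0],[0,0,-8,0,0,0,0],[0,-8,0,0,0,0,0],[0,-8,0,0,0,0,0],[0,-8,0,0,0,0,0]]]'|grep -E 'pos|^force'
python3 -m jog '[[[0,-8,0,0,0,0,0],[0,-8,2,0,0,0,0],[0,-8,2,0,0,0,0],[0,-8,1,0,0,0,0],[0,-1,0,0,0,0,0]]]'|grep -E 'pos|^force'
python3 -m jog '[[[0,0,3,0,0,0,0],[0,0,3,0,0,0,0],[0,0,2,0,0,0,0],[0,0,0,0,0,0,0]]]'|grep -E 'pos|^force'
python3 -c "from h import *;st()"
```

```text
position: [0.5198, 0.0867, 0.1617]
force: [-0.3, -1.6, -1.0]
position: [0.5142, 0.054, 0.1567]
force: [0.3, -0.5, 0.5]
position: [0.5145, 0.0556, 0.1487]
force: [-0.3, 0.8, 0.4]
t7.65 tip [0.5145 0.0556 0.0761] along 0.0548 off -0.0002 rpy [ 3.142 -0.     2.971] F [-0.26  0.75  0.39] reach 0.0726 -6.316402650748067e-05
```

```bash
python3 -m jog '[[[0,0,1,0,0,0,0],[0,0,0,0,0,0,0]]]'|grep -E 'pos|^force'
python3 -m jog '[[[0,0,0.5,0,0,0,0],[0,0,0,0,0,0,0]]]'|grep -E 'pos|^force'
```

```text
position: [0.5147, 0.0556, 0.1484]
force: [-3.9, -0.3, 16.6]
position: [0.5148, 0.0556, 0.1482]
force: [-5.1, -0.8, 23.7]
```

Cap 2 shut at the same height. Next are vials 3 and 4.

```bash
python3 -m jog '[[[0,0,-7,0,0,0,0],[0,0,-8,0,0,0,0],[0,-8,0,0,0,0,0],[0,-8,0,0,0,0,0],[0,-8,0,0,0,0,0]]]'|grep -E 'pos|^force'
python3 -m jog '[[[0,-8,0,0,0,0,0],[0,-8,2,0,0,0,0],[0,-8,2,0,0,0,0],[0,-8,1,0,0,0,0],[0,-2,0,0,0,0,0]]]'|grep -E 'pos|^force'
python3 -m jog '[[[0,0,3,0,0,0,0],[0,0,3,0,0,0,0],[0,0,2,0,0,0,0],[0,0,1,0,0,0,0],[0,0,0,0,0,0,0]]]'|grep -E 'pos|^force'
python3 -m jog '[[[0,0,0.5,0,0,0,0],[0,0,0,0,0,0,0]]]'|grep -E 'pos|^force'
python3 -c "from h import *;st()"
```

```text
position: [0.5101, 0.0306, 0.1622]
force: [-0.1, 0.2, 0.1]
position: [0.5043, -0.003, 0.1571]
force: [-0.1, 0.7, -0.3]
position: [0.5047, -0.0015, 0.1486]
force: [-2.5, 1.1, 7.4]
position: [0.5048, -0.0015, 0.1484]
force: [-4.6, 0.4, 15.4]
t9.75 tip [ 0.5048 -0.0015  0.0758] along -0.0032 off -0.0000 rpy [3.141 0.    2.971] F [-4.6   0.4  15.42] reach 0.0726 9.109272441341771e-05
```

```bash
python3 -m jog '[[[0,0,-7,0,0,0,0],[0,0,-8,0,0,0,0],[0,-8,0,0,0,0,0],[0,-8,0,0,0,0,0],[0,-8,0,0,0,0,0]]]'|grep -E 'pos|^force'
python3 -m jog '[[[0,-8,0,0,0,0,0],[0,-8,2,0,0,0,0],[0,-8,2,0,0,0,0],[0,-8,1,0,0,0,0],[0,-2,0,0,0,0,0]]]'|grep -E 'pos|^force'
python3 -m jog '[[[0,0,3,0,0,0,0],[0,0,3,0,0,0,0],[0,0,2,0,0,0,0],[0,0,1,0,0,0,0],[0,0,0,0,0,0,0]]]'|grep -E 'pos|^force'
python3 -m jog '[[[0,0,0.5,0,0,0,0],[0,0,0,0,0,0,0]]]'|grep -E 'pos|^force'
python3 -c "from h import *;st()"
```

```text
position: [0.5003, -0.0265, 0.1628]
force: [-0.2, -0.0, -0.1]
position: [0.4944, -0.0601, 0.1576]
force: [-1.6, -0.3, -0.0]
position: [0.4948, -0.0588, 0.1488]
force: [0.4, 0.1, -0.5]
position: [0.4948, -0.0589, 0.1486]
force: [-1.4, 0.4, 5.6]
t11.45 tip [ 0.4949 -0.0589  0.076 ] along -0.0614 off -0.0001 rpy [3.142 0.    2.971] F [-1.39  0.42  5.56] reach 0.0726 -0.0003916392247283502
```

```bash
python3 -m jog '[[[0,0,0.5,0,0,0,0],[0,0,0,0,0,0,0]]]'|grep -E 'pos|^force'
python3 -m jog '[[[0,0,-7,0,0,0,0],[0,0,-8,0,0,0,0],[0,-8,0,0,0,0,0],[0,-8,0,0,0,0,0],[0,-8,0,0,0,0,0]]]'|grep -E 'pos|^force'
python3 -m jog '[[[0,-8,0,0,0,0,0],[0,-8,2,0,0,0,0],[0,-8,2,0,0,0,0],[0,-8,1,0,0,0,0],[0,-2,0,0,0,0,0]]]'|grep -E 'pos|^force'
python3 -m jog '[[[0,0,3,0,0,0,0],[0,0,3,0,0,0,0],[0,0,2,0,0,0,0],[0,0,1,0,0,0,0],[0,0,0,0,0,0,0]]]'|grep -E 'pos|^force'
python3 -m jog '[[[0,0,0.5,0,0,0,0],[0,0,0,0,0,0,0]]]'|grep -E 'pos|^force'
python3 -c "from h import *;st()"
```

```text
position: [0.495, -0.0589, 0.1484]
force: [-1.9, 0.9, 13.5]
position: [0.4904, -0.0837, 0.1628]
force: [0.9, -0.1, -0.3]
position: [0.4845, -0.1173, 0.1576]
force: [0.5, 0.1, 0.7]
position: [0.4849, -0.1159, 0.1488]
force: [0.5, 0.2, 0.0]
position: [0.485, -0.1161, 0.1486]
force: [-1.1, 0.6, 5.5]
t13.35 tip [ 0.485  -0.1161  0.076 ] along -0.1194 off -0.0000 rpy [3.142 0.    2.971] F [-1.06  0.58  5.46] reach 0.0726 -0.00027099795306438846
```

Cap 5 makes contact at the same height. One more slight press, then I'll lift away and check.

```bash
python3 -m jog '[[[0,0,0.5,0,0,0,0],[0,0,0,0,0,0,0]]]'|grep -E 'pos|^force'
python3 -m jog '[[[0,0,-8,0,0,0,0],[0,0,-25,0,0,0,0],[0,0,-40,0,0,0,0],[0,-40,-40,0,0,0,0],[0,-40,-20,0,0,0,0]]]'|grep -E 'pos|^force'
python3 -m jog '[[[0,-40,0,0,0,0,0],[0,-40,0,0,0,0,0],[0,0,0,0,0,0,0]]]'|grep -E 'pos|^force'
python3 - <<'E'
from workcell import bot
import cv2
f=bot.grab_frame('scene'); t=bot.grab_frame('top')
a=cv2.resize(f['img'][150:250,240:380,::-1],(420,300),interpolation=2)
b=cv2.resize(t['img'][150:250,245:385,::-1],(420,300),interpolation=2)
cv2.imwrite('pics/s3.png',cv2.vconcat([a,b]))
for q in('rack','pot','inkbottle','pen'): print(q,[[ [round(float(v),4) for v in r['xyz']] for r in bot.spot_point(q,x)][:1] for x in(f,t)])
E
```

```text
position: [0.4852, -0.1161, 0.1484]
force: [-3.1, 1.2, 12.9]
position: [0.4726, -0.1905, 0.2794]
force: [1.2, -0.8, -0.3]
position: [0.4567, -0.2742, 0.2768]
force: [0.7, 1.1, -0.1]
rack [[[0.5026, 0.0038, 0.0015]], [[0.507, 0.004, -0.0014]]]
pot [[[0.5968, 0.0714, 0.0014]], [[0.5952, 0.0649, -0.0003]]]
inkbottle [[], [[0.583, -0.0765, 0.0014]]]
pen [[[0.4413, 0.0345, -0.0016]], [[0.4403, 0.0386, -0.0008]]]
```

View pics/s3.png

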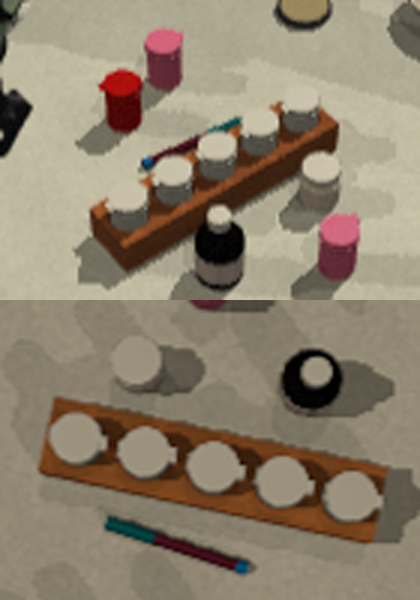

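Both views show all five caps lying flat on their vials with the tabs at the -y side. The rack, pot, ink bottle and pen have not moved beyond measuring error.

```bash
python3 -c "from workcell import bot;print(bot.job_done())"
```

```text
the job is handed in; nothing more can be done
None
```

I swept the row from the hinge end: all five caps are folded over and pressed shut, the rack and its neighbours look undisturbed in the pictures, and the job is handed in (it returned no verdict).

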